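# Clear the heat sink and hold the PCB holder open at its pointer

## Task

The heat sink stands in the way of the PCB holder's pull handle: push it across the cutting board, without lifting or tipping it, until it stands wholly on the round mat (not the square one). Then pull the holder's spring-loaded jaw out by its handle until the jaw's tip is level with the pointer on the holder's side, and keep it there: finish while still holding the handle, so that a colleague can drop a circuit board in. Leave the pointer's setting and all the other things where they are.

Things in the scene. Friction and masses are not known exactly. Their poses are not given: they have to be found in the camera images.
- board: Square beech cutting board, 450 x 450 x 18 mm thick, fixed on the table. Origin at the centre of its underside; its top is 18 mm above the table. Everything of the task stands on it.
- holder: Green plastic PCB holder, fixed on the cutting board. Origin at the centre of its underside, on the board's top. Base plate 160 (x) x 100 (y) x 12 mm high. Its own +x points away from the handle: the jaw is pulled out along the holder's own -x, roughly towards the robot. The fixed jaw stands at x = +70 mm, 45 mm high. Two spring barrels lie on the base at x -60 to -22 mm, y = +-34 mm, 24 mm high.
- jaw (a joint): How far the sliding jaw is pulled out along the holder's own -x, in m: 0 = home (spring-closed), stop at 0.050. Spring: about 4 N at home, rising 0.18 N per mm (about 11 N at 40 mm); it springs back when released.
- handle (a point): Middle of the top edge of the jaw's pull handle: a green upright plate 10 mm thick (along the holder's x), 32 mm wide (along its y), moving with the jaw, just off the end of the base. Top 50 mm above the board's top, underside 4 mm above it. A 22 mm wide, 18.5 mm high flat bar joins it to the jaw behind it at +x; the space above the bar is free for 100 mm behind the handle at home. It can be straddled from above with one finger in front of it and one behind.
- jaw_tip (a point): Point of the small aluminium cone on the +y end of the green sliding jaw plate (8 x 80 x 45 mm high), 30 mm above the board's top. Moves with the jaw; always 120 mm to the holder's +x of the handle.
- pointer_tip (a point): Point of the dark steel pointer (a post 10 x 12 mm, 45 mm high above the board's top, with a cone towards the jaw) on the aluminium rail along the +y side of the holder: the mark. 30 mm above the board's top; at home the jaw's tip is 22 to 40 mm to the +x of it. Its axes are the holder's. Pull the jaw until the jaw's tip has the same holder x as this point.
- pointer (a joint): Setting of the pointer along its rail, in m: equals the value of joint jaw at which the jaw's tip is level with the pointer. Held by stiff friction; not to be shifted.
- heat_sink: Loose silver aluminium heat sink, 50 x 50 x 28 mm high, 8 upright fins along its own x, 70 to 140 g. Origin at the centre of its underside. Starts 55 to 75 mm in front of the handle (centre to centre), in the way of the hand that takes it.
- mat_round: Round dark rubber mat of 110 mm diameter, let flush into the board's top (no raised edge). Origin at its centre. Target of the heat sink. On either side (+y or -y) of the holder's pull path.
- mat_square: Square dark rubber mat, 100 x 100 mm, also flush in the board, on the other side. Not the target. Origin at its centre.
- iron_rest: Black ceramic iron rest, 85 x 60 x 54 mm high, loose, on a far corner part of the board. Origin at the centre of its underside. Leave alone.
- jar: Small glass jar with a twist cap, 44 mm diameter, 56 mm high, loose, on the far part of the board. Origin at the centre of its underside. Leave alone.
- hex_driver: Hex driver lying on the board beside the holder: orange handle 85 mm long, 22 mm thick, and a 65 mm steel shaft, along its own x. Origin on the board, near its middle. Leave alone.
- spool: Solder spool standing on the table to the right of the board, 54 mm diameter, 38 mm high. Origin at the centre of its underside. Leave alone.
- circuit_board: Green circuit board, 80 x 60 x 8 mm, lying on the table to the left of the board. Origin at the centre of its underside. Leave alone.
- flux_bottle: Small bottle, 40 mm diameter, 90 mm high, on the table at the far left of the board. Origin at the centre of its underside. Leave alone.
- sink_corner0 (a point): Corner 0 of the heat sink's underside, at 25, 25 mm from its centre in its own axes.
- sink_corner1 (a point): Corner 1 of the heat sink's underside, at 25, -25 mm from its centre in its own axes.
- sink_corner2 (a point): Corner 2 of the heat sink's underside, at -25, -25 mm from its centre in its own axes.
- sink_corner3 (a point): Corner 3 of the heat sink's underside, at -25, 25 mm from its centre in its own axes.
There are look-alikes about, which are no part of the job. What is shaped like the heat_sink but orange is not meant.

How it is judged (in metres and radians):
On the way, in this order (a step that is already met when the one before it is completed fails the run):
1. the heat sink stands at rest, wholly on the round mat, while the jaw is still home (horizontal distance between each of sink_corner0, sink_corner1, sink_corner2, sink_corner3 and mat_round below 0.0565 m and z of heat_sink in the frame of board below 0.022 m and angle between heat_sink's own z axis and vertical below 0.1 rad and linear speed of heat_sink below 0.02 m/s and value of joint jaw below 0.004 m), for 0.2 s.
2. the jaw is pulled to the pointer by its handle (x of jaw_tip in the frame of pointer_tip between -0.004 and 0.004 m and contact force between the fingers and jaw above 2 N and contact force between jaw and heat_sink below 0.2 N and velocity of joint jaw between -0.01 and 0.01 m/s), for 0.3 s.
At the end, for the whole second after the job is handed in: Fingers hold the jaw (over 2 N) at rest with its tip within 4 mm of the pointer's along the holder's x, the heat sink not touching it; the heat sink is upright and at rest on the board, all four corners within 56.5 mm of the round mat's centre (mat radius 55 mm) (all of step 2 and horizontal distance between each of sink_corner0, sink_corner1, sink_corner2, sink_corner3 and mat_round below 0.0565 m and z of heat_sink in the frame of board below 0.022 m and angle between heat_sink's own z axis and vertical below 0.1 rad and linear speed of heat_sink below 0.02 m/s); the arm keeps its last pose, push and grip.
It fails at once if the heat sink is lifted more than 12 mm off the board or tipped (z of heat_sink in the frame of board above 0.03 m or angle between heat_sink's own z axis and vertical above 0.4 rad).
It fails at once if the pointer's setting is shifted by more than 3 mm (distance of pointer_tip from where it was at the start of the episode above 0.003 m).
It fails at once if another thing is moved by more than 20 mm or tipped (distance of any of iron_rest, jar, hex_driver, spool, circuit_board, flux_bottle from where it was at the start of the episode above 0.02 m or angle between any of iron_rest, jar, spool, circuit_board, flux_bottle's own z axis and vertical above 0.5 rad).
It also fails if it takes over 43 s, if anything falls off the work surface, if the arm or the gripper's body presses on something with over 40 N, if the wrist force passes 120 N, or if a joint passes its speed limit or range.

## Robot

A 7-joint arm with a two-finger parallel gripper is mounted at the origin on the work surface. World frame = base frame: x ahead of the robot, y to its left, z up, the work surface at z = 0. Lengths are in m, angles in degrees, forces in N, time in s.
With the tool pointing down it reaches from about 0.425 to 0.875 m from the base axis. Payload 4.7 kg.
Tool frame: the origin (TCP) lies between the finger pads; the fingertips stand 22 mm ahead of it and the grasp point (between the pads) lies 3 mm ahead of it (ctrl.finger_overhang is the distance from the TCP to the fingertips, in m); z points along the fingers, y is the direction in which the jaws open and shut (so a half turn about z gives the same grasp; the last joint's range is limited). The gripper opens to 87 mm and grips with 3 to 60 N. Pads are 19 mm wide; open, the fingers measure 117 mm over their backs; the gripper's body (75 mm by 190 mm) begins 51 mm behind the grasp point.
Start: joints at [-64.853, 18.392, -4.016, 83.108, 1.295, 78.541, -3.26], TCP at [0.268, 0.592, 0.245] pointing down, gripper open.
Joint ranges: [-163.93, 163.93], [-17.29, 119.83], [-79.2, 71.16], [3.27, 140.29], [-89.18, 269.18], [5.43, 117.66], [-154.24, 154.24]. Speed limits (degrees/s): [147.25, 147.25, 180, 180, 180, 180, 180].

## Interface

Orientations are given as [roll, pitch, yaw] about the fixed x, y, z axes, in that order (R = Rz(yaw) Ry(pitch) Rx(roll)).
In Python, from rig import ctrl gives the robot as it stands. The module is installed in compiled form; this text tells all that it offers.
- The arm moves only by the tool servo_tool, never from a script. Its argument "targets" is a list of rows, each a list of 6 numbers: the shift along the tool's x, y, z in mm, then the turn, a rotation vector about the tool's x, y, z in degrees. In form: [[dx, dy, dz, rx, ry, rz], ...]. A call has 1 to 10 rows; each row is the pose to reach, as a shift and turn from the pose commanded when the call began, along the tool's axes at that moment; what a row does not reach only later rows make up. A row lasts 1/12 s, in which the tool goes at most 41.7 mm and 7.16 degrees, less where a joint would pass 70% of its speed; a pose out of reach is approached as far as the arm can. A call with a gripper value outside its range is refused whole. "jaw" is the closure in counts, from 0 (fully open) to 255 (shut), set as the call begins (left out, the last holds). The fingers move at their own pace and stop on an object; "newtons" is the grip in N (left out, the last holds). Time passes only in rows, so rows that repeat a pose let the fingers close. It gives the time, the measured TCP pose, the force and the opening at its end, in the units of the state.
- ctrl.get_state(): the state, without advancing time (a new reading comes with each control period).
- ctrl.get_image(name): name is "scene" or "top" or "wrist"; returns the picture (420x560x3 uint8, blue, green, red); there is no depth.
- ctrl.calibration(name): a dict with "fx", "fy", "cx", "cy" (pixels), "k1" (the pictures are not rectified: a ray, as slopes to the right and down, at radius r is drawn at 1 + k1 r^2 times it, then the intrinsics apply), "cam_to_world" (4x4, takes a point from camera to world coordinates). Camera axes: x right, y up, looking along -z (the intrinsics and any distortion apply to the point x, -y, -z); pixel columns grow to the right and rows downward; lengths in m; the calibration is good to about 2 mm. A picture is of the moment at which its call begins: read the wrist's pose just before it. calibration takes no time and is no camera call; for the wrist camera it gives the pose at the moment of the call.
- ctrl.sign_off(): hands the job in, once; it reports no verdict.
Trained networks look in the newest picture that a camera, given by its name, has taken for a name from the list of things; names that differ only in an ending like _2 or _b are one class to them, and where a whole thing is asked for, a point or a joint stands for the part that bears it (a point fixed in the world has none). Each returns a list of dicts, best first, with "confidence" (0 to 1); they miss things now and then, are a little off and sometimes report something else, mostly with a low value. They report only what shows in the picture. A call takes as long as a camera call. They do not tell look-alikes from the thing itself.
- ctrl.silhouettes(query, camera): "region" (420x560 bool, what is visible of it) and "centre" ([row, column] in pixels, amid what is visible of it).
- ctrl.tip_of(query, camera): "centre" ([row, column] in pixels: a listed point, or the origin of a listed thing).
The state is a dict: "time": time; "joint_pos": joint angles; "qd": joint speeds; "effort": joint torques, N m; "tcp_pos": TCP position; "tool_rot": TCP orientation; "wrist_force": force on the tool from outside, world axes, zero at the start; "torque": the same for the moment, N m; "width": opening from 0.0 (shut) to 1.0 (fully open).
Only numpy, scipy, OpenCV 4.12 (cv2) and the standard library are available. Lean on these libraries where they do the work, as an engineer would, in place of code of your own. Each camera call takes 0.05 s, during which the arm holds its last target.

## Working session

There is one attempt and no reset: what is moved stays moved. The work goes in short steps, Python scripts to look and compute and a tool call to move; the robot and the scene stay as the last step left them, time stands still between calls to the robot, and variables do not carry over. Pictures are saved under pics/ and viewed, and the job is handed in when it is done.

Besides the shell and the picture viewer there is one more tool, called after "Emit:" by a JSON object that holds its "op" and its "data". servo_tool: Moves the arm, as the interface text tells. Its arguments: {"type":"object","properties":{"targets":{"type":"array","items":{"type":"array","items":{"type":"number"}}},"jaw":{"type":"number"},"newtons":{"type":"number"}},"required":["targets"]}

```bash
mkdir -p pics; cat > h.py <<'E'
import numpy as np, cv2
from rig import ctrl
def ray(cam,row,col,z,cal=None):
    c=cal or ctrl.calibration(cam)
    K=np.array([[c['fx'],0,c['cx']],[0,c['fy'],c['cy']],[0,0,1.]])
    p=np.array([(col-c['cx'])/c['fx'],(row-c['cy'])/c['fy']]);q=p.copy()
    for _ in range(30): q=p/(1+c['k1']*(q@q))
    M=np.array(c['cam_to_world']);d=M[:3,:3]@np.array([q[0],-q[1],-1]);o=M[:3,3]
    t=(z-o[2])/d[2];return o+t*d
def proj(cam,P,cal=None):
    c=cal or ctrl.calibration(cam);M=np.array(c['cam_to_world'])
    p=M[:3,:3].T@(np.array(P)-M[:3,3]);q=np.array([p[0]/-p[2],-p[1]/-p[2]])
    q=q*(1+c['k1']*(q@q));return np.array([q[1]*c['fy']+c['cy'],q[0]*c['fx']+c['cx']])
E
python3 - <<'E'
from h import *
for n in ("top","scene"):
    cv2.imwrite(f"pics/{n}0.png",ctrl.get_image(n))
    for q,z in (("heat_sink",.018),("mat_round",.018),("mat_square",.018),("handle",.068),("jaw_tip",.048),("pointer_tip",.048),("holder",.018),("board",0),("hex_driver",.018),("jar",.018),("iron_rest",.018)):
        for r in ctrl.tip_of(q,n)[:3]:
            print(n,q,round(r['confidence'],2),np.round(r['centre'],1),np.round(ray(n,*r['centre'],z),4)[:2])
s=ctrl.get_state();print(s['time'],s['tcp_pos'],s['tool_rot'],s['width'])
E
```

```text
top heat_sink 0.98 [240.2 279.6] [ 0.4537 -0.0043]
top heat_sink 0.93 [248.2 164.8] [0.4338 0.2763]
top heat_sink 0.89 [236.5 412.7] [ 0.462  -0.3273]
top mat_round 0.82 [229.3 219.9] [0.4801 0.1408]
top mat_round 0.7 [138.2 346.3] [ 0.704  -0.1689]
top mat_square 0.67 [238.9 340. ] [ 0.4567 -0.1502]
top handle 0.59 [212.9 280.3] [ 0.5163 -0.0064]
top jaw_tip 0.66 [160.5 262.4] [0.6429 0.0362]
top pointer_tip 0.63 [177.1 263.5] [0.603  0.0335]
top holder 0.84 [177.9 282.7] [ 0.6055 -0.0121]
top board 0.76 [198.4 282.4] [ 0.5571 -0.0112]
top hex_driver 0.78 [149.1 234.9] [0.6778 0.1056]
top hex_driver 0.38 [228.4 290.8] [ 0.4822 -0.0315]
top hex_driver 0.16 [236.2 114.2] [0.4628 0.405 ]
top jar 0.78 [160.3 205.9] [0.6503 0.1772]
top iron_rest 0.81 [138.4 349.4] [ 0.7035 -0.1765]
top iron_rest 0.64 [212.7 281.4] [ 0.5204 -0.0088]
scene heat_sink 0.97 [275.  153.9] [ 0.4765 -0.3329]
scene heat_sink 0.91 [207.8 263. ] [ 0.4517 -0.0025]
scene heat_sink 0.81 [204.4 149.8] [ 0.2607 -0.2426]
scene mat_round 0.92 [188.2 311.2] [0.4702 0.1501]
scene mat_square 0.89 [236.8 214.8] [ 0.4616 -0.1583]
scene mat_square 0.44 [331.2 157.7] [ 0.6119 -0.3887]
scene handle 0.9 [210.  275.5] [ 0.5149 -0.0074]
scene handle 0.5 [241.2 316.2] [0.6521 0.011 ]
scene jaw_tip 0.72 [238.8 316.3] [0.6353 0.0273]
scene holder 0.34 [234.3 213.7] [ 0.4529 -0.1563]
scene hex_driver 0.71 [242.8 353.4] [0.6831 0.1114]
scene jar 0.69 [223.7 362.6] [0.6511 0.1745]
scene iron_rest 0.67 [210.3 264.7] [ 0.4619 -0.0041]
scene iron_rest 0.58 [309.3 271.9] [ 0.7128 -0.1624]
1.2 [0.26792017 0.59223411 0.24457516] [1.79996973e+02 2.82078798e-03 1.55661765e+02] 0.9991831310430296
```

```bash
python3 - <<'E'
import cv2
a=cv2.imread("pics/top0.png")[100:300,130:430]
cv2.imwrite("pics/top0c.png",cv2.resize(a,(800,533),interpolation=cv2.INTER_CUBIC))
a=cv2.imread("pics/scene0.png")[140:380,120:440]
cv2.imwrite("pics/scene0c.png",cv2.resize(a,(800,600),interpolation=cv2.INTER_CUBIC))
E
```

```text
(no output)
```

View pics/top0c.png

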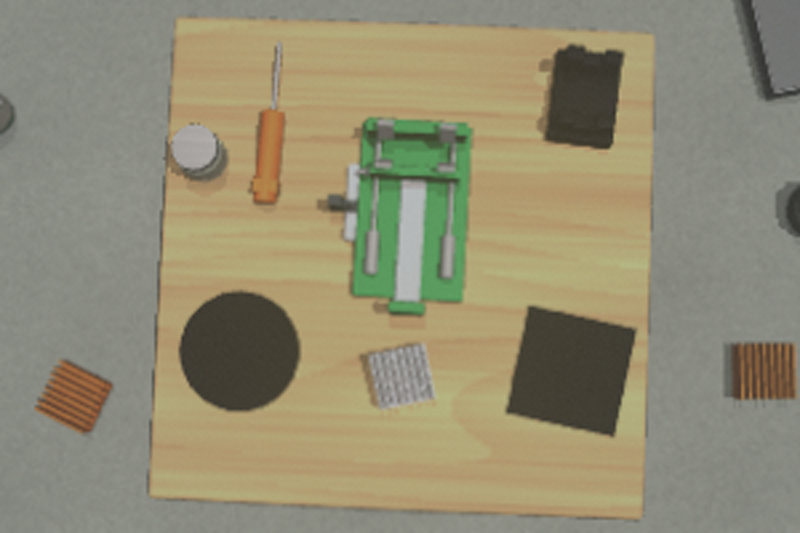

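View pics/scene0c.png

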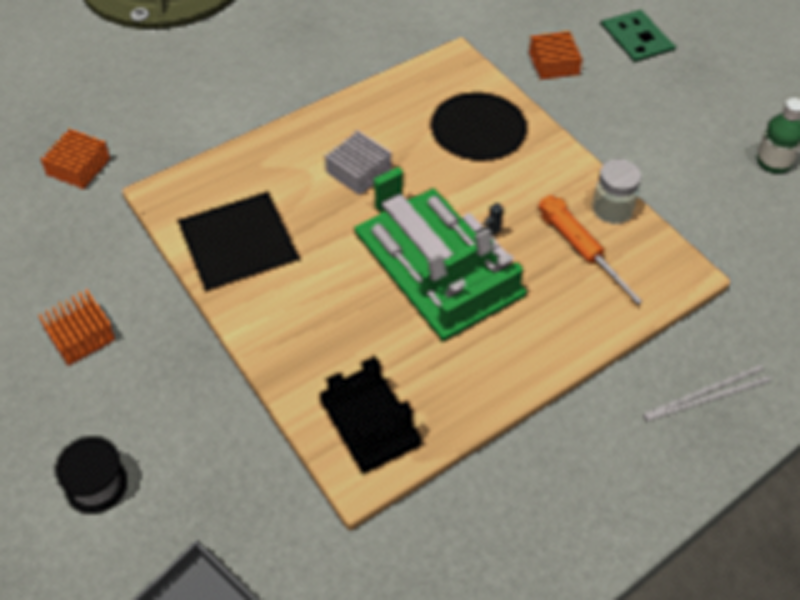

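```bash
python3 - <<'E'
from h import *
def near(q,cam,rc):
    L=[r for r in ctrl.silhouettes(q,cam)]
    return min(L,key=lambda r:np.hypot(*(np.array(r['centre'])-rc)))
for cam,d in (("top",{"heat_sink":(240,280),"mat_round":(230,220),"holder":(178,282),"handle":(213,280)}),("scene",{"heat_sink":(208,263),"mat_round":(188,311)})):
    for q,rc in d.items():
        r=near(q,cam,rc);m=r['region'].astype(np.uint8)
        c=max(cv2.findContours(m,0,cv2.CHAIN_APPROX_NONE)[0],key=cv2.contourArea)[:,0]
        z={"heat_sink":.046,"mat_round":.018,"holder":.03,"handle":.068}[q]
        P=np.array([ray(cam,v,u,z)[:2] for u,v in c]).astype(np.float32)*1000
        print(cam,q,r['confidence'],np.round(r['centre']),m.sum(),cv2.minAreaRect(P), P.mean(0),P.min(0),P.max(0))
E
```

```text
top heat_sink 0.69 [239. 284.] 463 ((450.55712890625, -7.80419921875), (50.674964904785156, 51.43928909301758), 12.573042869567871) [450.6066     -7.6758776] [423.56958  -35.994743] [477.54752  20.38009]
top mat_round 0.96 [232. 221.] 1633 ((473.76739501953125, 140.76913452148438), (107.06854248046875, 107.87508392333984), 0.17771664261817932) [474.11807 142.28848] [420.18942  86.83077] [527.2557  194.77434]
top holder 0.59 [179. 283.] 2938 ((597.2315673828125, -2.2816619873046875), (124.93880462646484, 176.08251953125), 87.87124633789062) [598.701   -10.89912] [509.15854  -66.352974] [684.665     59.717293]
top handle 0.56 [243. 283.] 458 ((450.4771423339844, -8.126331329345703), (48.601009368896484, 50.60564041137695), 13.197876930236816) [450.63107   -8.677573] [424.10504 -35.46512] [479.1741    19.661705]
scene heat_sink 0.74 [206. 262.] 373 ((462.76898193359375, -11.916305541992188), (60.200706481933594, 63.821598052978516), 12.947431564331055) [462.82513   -13.0417185] [428.8701   -44.539192] [498.1323    18.379686]
scene mat_round 0.58 [188. 312.] 865 ((476.35223388671875, 145.79354858398438), (109.24800109863281, 107.15162658691406), 53.96261978149414) [475.92755 145.51205] [420.3565    91.664085] [530.92926 200.38855]
```

Emit:
{"op": "servo_tool", "data": {"targets": [[-413,-469,50,0,0,143],[-413,-469,50,0,0,143],[-413,-469,50,0,0,143],[-413,-469,50,0,0,143],[-413,-469,50,0,0,143],[-413,-469,50,0,0,143],[-413,-469,50,0,0,143],[-413,-469,50,0,0,143],[-413,-469,50,0,0,143],[-413,-469,50,0,0,143]], "jaw": 0}}

```text
time: 2.33
tcp_pos: [0.3898, 0.1932, 0.2115]
tool_rot: [180.0, -0.1, 83.7]
wrist_force: [1.0, 0.3, -0.4]
width: 1.0
```

Emit:
{"op": "servo_tool", "data": {"targets": [[-191,82,40,0,0,71.5],[-191,82,40,0,0,71.5],[-191,82,40,0,0,71.5],[-191,82,40,0,0,71.5],[-191,82,40,0,0,71.5],[-191,82,40,0,0,71.5],[-191,82,40,0,0,71.5],[-191,82,40,0,0,71.5],[-191,82,40,0,0,71.5],[-191,82,40,0,0,71.5]]}}

```text
time: 3.17
tcp_pos: [0.4514, -0.0035, 0.1715]
tool_rot: [-180.0, -0.0, 12.2]
wrist_force: [1.8, -0.7, -0.9]
width: 0.999
```

```bash
python3 - <<'E'
from h import *
s=ctrl.get_state();print(s['time'],s['tcp_pos'],s['tool_rot'])
cal=ctrl.calibration("wrist")
im=ctrl.get_image("wrist");cv2.imwrite("pics/w1.png",im)
print(np.round(cal['cam_to_world'],3).tolist())
for q,z in (("heat_sink",.018),("handle",.068),("jaw_tip",.048),("pointer_tip",.048)):
  for r in ctrl.tip_of(q,"wrist")[:2]: print(q,round(r['confidence'],2),np.round(r['centre']),ray("wrist",*r['centre'],z,cal))
for r in ctrl.silhouettes("heat_sink","wrist")[:2]:
  m=r['region'].astype(np.uint8)
  c=max(cv2.findContours(m,0,cv2.CHAIN_APPROX_NONE)[0],key=cv2.contourArea)[:,0]
  P=np.array([ray("wrist",v,u,.046,cal)[:2] for u,v in c]).astype(np.float32)*1000
  print(r['confidence'],r['centre'],cv2.minAreaRect(P))
E
```

```text
3.1667 [ 0.45137062 -0.00354035  0.17149425] [-1.79989993e+02 -2.77938359e-02  1.21595421e+01]
[[0.211, 0.947, 0.242, 0.517], [-0.977, 0.205, 0.052, 0.012], [-0.001, -0.248, 0.969, 0.312], [0.0, 0.0, 0.0, 1.0]]
heat_sink 0.83 [198. 279.] [ 0.45405843 -0.00730175  0.018     ]
handle 0.72 [142. 297.] [ 0.51401878 -0.00810463  0.068     ]
pointer_tip 0.58 [ 11. 264.] [0.60712465 0.03983065 0.048     ]
0.89 [154.3, 5.9] ((440.6725769042969, 238.43577575683594), (16.76812171936035, 45.87740707397461), 88.8154296875)
0.6 [197.6, 277.2] ((456.22589111328125, -2.706674575805664), (50.50090026855469, 49.77706527709961), 11.881053924560547)
```

View pics/w1.png

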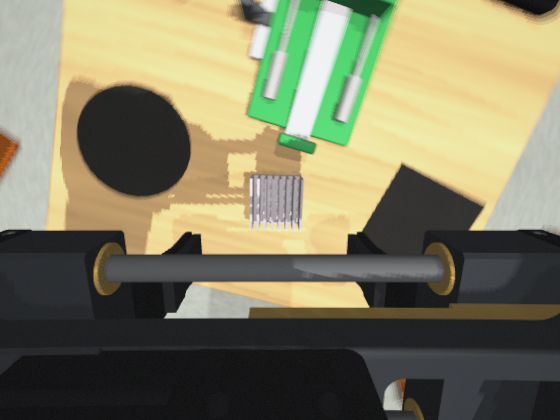

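Emit:
{"op": "servo_tool", "data": {"targets": [[3,0,40,0,0,0],[3,0,80,0,0,0],[3,0,110,0,0,0],[3,0,126,0,0,0],[3,0,126,0,0,0],[3,0,126,0,0,0]]}}

```text
time: 3.97
tcp_pos: [0.4538, -0.0028, 0.0449]
tool_rot: [180.0, 0.1, 12.6]
wrist_force: [-0.4, 0.2, -0.3]
width: 0.996
```

Emit:
{"op": "servo_tool", "data": {"targets": [[0,0,0,0,0,0],[0,0,0,0,0,0],[0,0,0,0,0,0],[0,0,0,0,0,0],[0,0,0,0,0,0],[0,0,0,0,0,0],[0,0,0,0,0,0],[0,0,0,0,0,0]], "jaw": 130, "newtons": 5}}

```text
time: 4.63
tcp_pos: [0.4545, -0.0029, 0.0456]
tool_rot: [180.0, -0.0, 12.5]
wrist_force: [-0.2, -0.9, 2.8]
width: 0.573
```

```bash
python3 - <<'E'
from h import *
s=ctrl.get_state();print(s['time'],s['tcp_pos'],s['tool_rot'],s['width'],s['wrist_force'])
cv2.imwrite("pics/w2.png",ctrl.get_image("wrist"))
E
```

```text
4.6333 [ 0.45454094 -0.00288674  0.0456344 ] [ 1.79987868e+02 -3.93166406e-02  1.25414853e+01] 0.5732811304645641 [-0.18662219 -0.9421373   2.77878259]
```

View pics/w2.png

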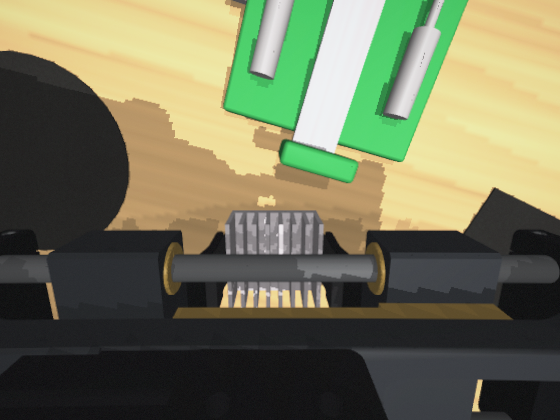

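Emit:
{"op": "servo_tool", "data": {"targets": [[3,-7,0,0,0,0],[8,-21,0,0,0,0],[14,-38,0,0,0,0],[21,-56,0,0,0,0],[28,-74,0,0,0,0],[34,-92,0,0,0,0],[41,-110,0,0,0,0],[47,-126,0,0,0,0],[52,-138,0,0,0,0],[52,-138,0,0,0,0]]}}

```text
time: 5.52
tcp_pos: [0.4755, 0.1471, 0.0456]
tool_rot: [-179.9, -0.1, 12.7]
wrist_force: [-0.2, 3.4, 3.6]
width: 0.574
```

Emit:
{"op": "servo_tool", "data": {"targets": [[0,0,0,0,0,0],[0,0,0,0,0,0],[0,0,0,0,0,0]]}}

```text
time: 5.77
tcp_pos: [0.4752, 0.1435, 0.0456]
tool_rot: [-179.9, -0.0, 12.5]
wrist_force: [-0.0, 2.2, 4.2]
width: 0.572
```

```bash
python3 - <<'E'
from h import *
s=ctrl.get_state();print(s['time'],s['tcp_pos'],s['tool_rot'],s['width'],s['wrist_force'])
cv2.imwrite("pics/w3.png",ctrl.get_image("wrist"))
cv2.imwrite("pics/s3.png",ctrl.get_image("scene")[140:380,120:440].repeat(2,0).repeat(2,1))
E
```

```text
5.7667 [0.47516373 0.14346241 0.04559349] [-1.79945825e+02 -4.82204629e-02  1.25077896e+01] 0.5724320479596794 [-0.03006185  2.21088216  4.21623303]
```

View pics/w3.png

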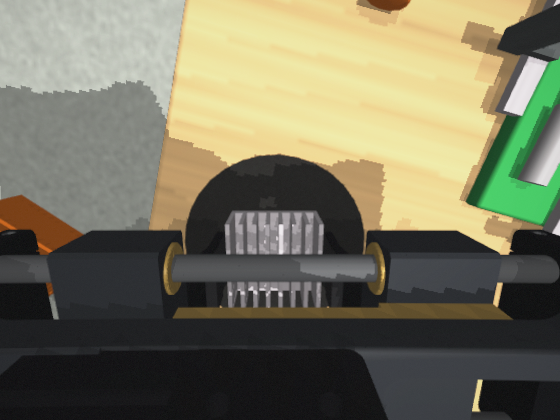

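View pics/s3.png

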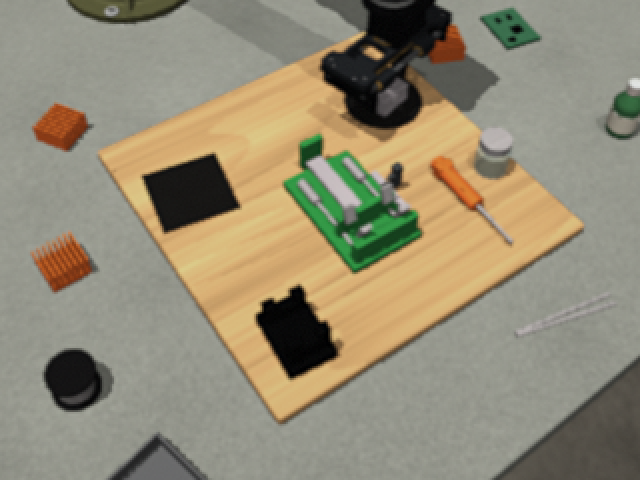

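The heat sink sits centred on the round mat (mat about col 275, sink about col 274). Next I release and rise.

Emit:
{"op": "servo_tool", "data": {"targets": [[0,0,0,0,0,0],[0,0,0,0,0,0],[0,0,0,0,0,0],[0,0,0,0,0,0],[0,0,0,0,0,0],[0,0,-20,0,0,0],[0,0,-55,0,0,0],[0,0,-95,0,0,0],[0,0,-125,0,0,0],[0,0,-125,0,0,0]], "jaw": 0}}

```text
time: 6.7
tcp_pos: [0.4789, 0.1444, 0.1769]
tool_rot: [-179.8, -0.6, 12.5]
wrist_force: [1.4, 0.1, 0.2]
width: 0.995
```

```bash
python3 - <<'E'
from h import *
s=ctrl.get_state();print(s['time'],s['tcp_pos'],s['tool_rot'],s['width'],s['wrist_force'])
cal=ctrl.calibration("wrist")
cv2.imwrite("pics/w4.png",ctrl.get_image("wrist"))
for q,z in (("heat_sink",.046),("mat_round",.018)):
 for r in ctrl.silhouettes(q,"wrist")[:2]:
  m=r['region'].astype(np.uint8)
  c=max(cv2.findContours(m,0,cv2.CHAIN_APPROX_NONE)[0],key=cv2.contourArea)[:,0]
  P=np.array([ray("wrist",v,u,z,cal)[:2] for u,v in c]).astype(np.float32)*1000
  print(q,r['confidence'],r['centre'],cv2.minAreaRect(P),cv2.minEnclosingCircle(P))
E
```

```text
6.7 [0.47888669 0.14441241 0.17688025] [-179.84016422   -0.6444546    12.52189776] 0.9950365752540453 [1.35282537 0.07319177 0.21352001]
heat_sink 0.93 [207.6, 125.8] ((444.99029541015625, 285.6221618652344), (52.067508697509766, 58.89313888549805), 64.89869689941406) ((445.3387451171875, 285.54791259765625), 37.58671951293945)
heat_sink 0.83 [205.5, 274.2] ((475.74176025390625, 144.8245849609375), (52.09304428100586, 51.780521392822266), 12.593894004821777) ((475.51214599609375, 144.01112365722656), 34.95259094238281)
mat_round 0.87 [183.0, 272.8] ((476.1311950683594, 144.81521606445312), (110.06613159179688, 110.20252227783203), 36.39542007446289) ((475.9864196777344, 145.6362762451172), 56.455387115478516)
mat_round 0.34 [97.0, 469.4] ((582.3576049804688, -31.996143341064453), (115.24267578125, 158.82298278808594), 86.47325134277344) ((585.8035278320312, -39.7460823059082), 86.86274719238281)
```

View pics/w4.png

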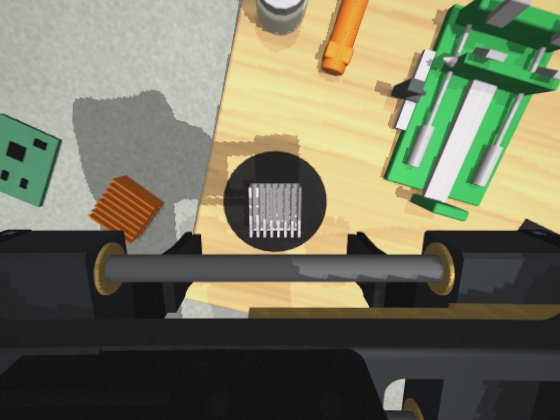

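Emit:
{"op": "servo_tool", "data": {"targets": [[6,155,0,0,0,-74.5],[6,155,0,0,0,-74.5],[6,155,0,0,0,-74.5],[6,155,0,0,0,-74.5],[6,155,0,0,0,-74.5],[6,155,0,0,0,-74.5],[6,155,0,0,0,-74.5],[6,155,0,0,0,-74.5],[6,155,0,0,0,-74.5],[6,155,0,0,0,-74.5]]}}

```text
time: 7.68
tcp_pos: [0.513, -0.007, 0.168]
tool_rot: [-179.8, 0.1, 80.3]
wrist_force: [0.6, 0.2, 0.0]
width: 0.999
```

Emit:
{"op": "servo_tool", "data": {"targets": [[0,0,0,0,0,-2.9],[0,0,0,0,0,-2.9],[0,0,0,0,0,-2.9]]}}

```text
time: 7.93
tcp_pos: [0.5135, -0.0069, 0.1687]
tool_rot: [-179.8, 0.1, 82.8]
wrist_force: [-0.3, 0.7, -0.6]
width: 0.999
```

```bash
python3 - <<'E'
from h import *
s=ctrl.get_state();print(s['time'],s['tcp_pos'],s['tool_rot'],s['width'],s['wrist_force'])
cal=ctrl.calibration("wrist")
cv2.imwrite("pics/w5.png",ctrl.get_image("wrist"))
for q,z in (("handle",.068),("jaw_tip",.048),("pointer_tip",.048),("holder",.018)):
  for r in ctrl.tip_of(q,"wrist")[:2]: print(q,round(r['confidence'],2),np.round(r['centre']),ray("wrist",*r['centre'],z,cal))
ctrl.get_image("top")
for q,z in (("handle",.068),("jaw_tip",.048),("pointer_tip",.048),("holder",.018)):
  for r in ctrl.tip_of(q,"top")[:2]: print('top',q,round(r['confidence'],2),np.round(r['centre']),ray("top",*r['centre'],z))
E
```

```text
7.9333 [ 0.51346658 -0.00686578  0.16867323] [-1.79832244e+02  6.02436744e-02  8.27855396e+01] 0.9993160707642597 [-0.32882772  0.71375135 -0.64954211]
handle 0.58 [215. 278.] [ 0.51630028 -0.00775414  0.068     ]
jaw_tip 0.8 [144. 406.] [0.63579942 0.03671708 0.048     ]
pointer_tip 0.71 [146. 376.] [0.60952876 0.03872522 0.048     ]
pointer_tip 0.16 [ 86. 194.] [0.46005007 0.10734968 0.048     ]
holder 0.87 [193. 363.] [ 0.60459625 -0.00954458  0.018     ]
top jaw_tip 0.2 [158. 206.] [0.64946137 0.17029365 0.048     ]
top holder 0.45 [237. 343.] [ 0.4610481  -0.15773073  0.018     ]
```

View pics/w5.png

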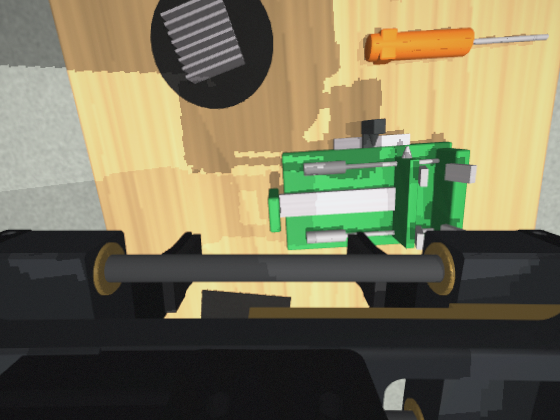

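```bash
python3 - <<'E'
from h import *
cal=ctrl.calibration("wrist")
im=cv2.imread("pics/w5.png")
cv2.imwrite("pics/w5c.png",cv2.resize(im[110:260,260:480],(800,545),interpolation=cv2.INTER_CUBIC))
def ang(a,b,z):
    d=ray("wrist",*b[::-1],z,cal)-ray("wrist",*a[::-1],z,cal);print(np.degrees(np.arctan2(d[1],d[0])),np.linalg.norm(d))
ang((284,153),(449,143),.030);ang((283,193),(395,188),.0365);ang((283,215),(395,209),.0365)
E
```

```text
-3.7922766122065834 0.15559159645278406
-4.49440908404244 0.10763525058460362
-3.873579847678117 0.10969242211311676
```

View pics/w5c.png

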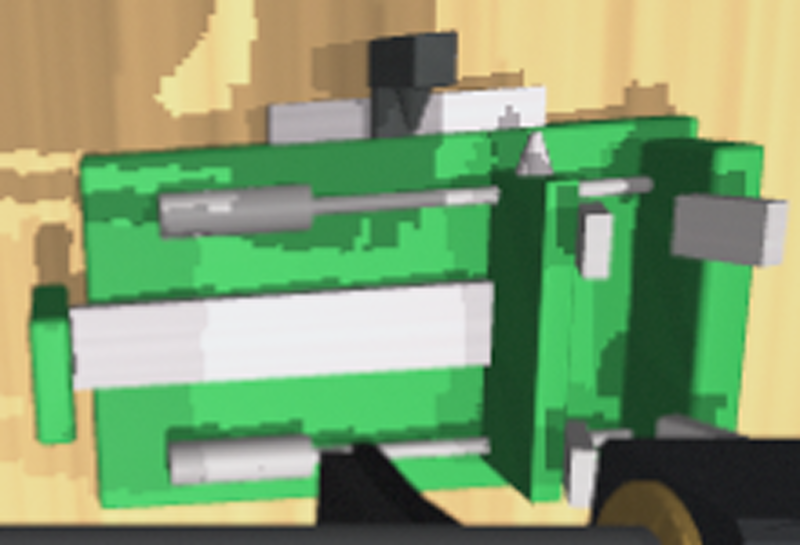

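```bash
python3 - <<'E'
from h import *
cal=ctrl.calibration("wrist")
a=ray("wrist",146.3,407.4,.048,cal);b=ray("wrist",147.7,373.3,.048,cal);h=ray("wrist",214,274.6,.068,cal)
t=np.radians(-3.9);u=np.array([np.cos(t),np.sin(t),0]);v=np.array([-u[1],u[0],0])
print(a,b,h);print((a-b)@u,(a-h)@u,(a-h)@v,(b-h)@u,(b-h)@v)
E
```

```text
[0.63910622 0.03505815 0.048     ] [0.60921107 0.0376406  0.048     ] [ 0.51519851 -0.00675707  0.068     ]
0.030001574361464372 0.12077669930879285 0.05014601077219823 0.09077512494732848 0.05068915680965117
```

Emit:
{"op": "servo_tool", "data": {"targets": [[0,2,35,0,0,-3.2],[0,2,70,0,0,-3.2],[0,2,92,0,0,-3.2],[0,2,102,0,0,-3.2],[0,2,102,0,0,-3.2],[0,2,102,0,0,-3.2]]}}

```text
time: 8.93
tcp_pos: [0.5169, -0.007, 0.0689]
tool_rot: [180.0, 0.0, 86.1]
wrist_force: [0.5, 0.0, 0.4]
width: 0.998
```

```bash
python3 - <<'E'
from h import *
s=ctrl.get_state();print(s['time'],s['tcp_pos'],s['tool_rot'],s['width'],s['wrist_force'])
cv2.imwrite("pics/w6.png",ctrl.get_image("wrist"))
E
```

```text
8.9333 [ 0.51694878 -0.00702692  0.06886261] [1.79978866e+02 8.36853568e-03 8.60881483e+01] 0.9976527262863615 [0.4949783  0.03408696 0.42475921]
```

View pics/w6.png

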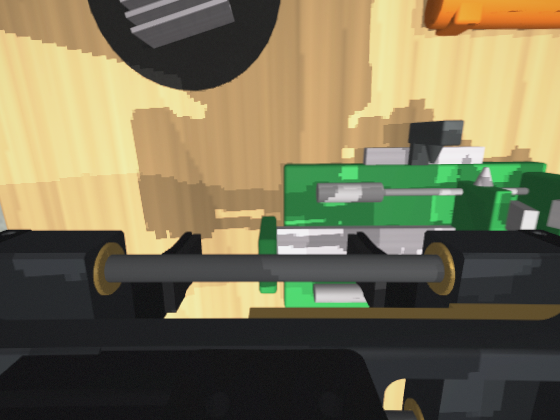

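Emit:
{"op": "servo_tool", "data": {"targets": [[0,0,2,0,0,0],[0,0,2,0,0,0],[0,0,2,0,0,0],[0,0,2,0,0,0],[0,0,2,0,0,0],[0,0,2,0,0,0],[0,0,2,0,0,0],[0,0,2,0,0,0],[0,0,2,0,0,0],[0,0,2,0,0,0]], "jaw": 255, "newtons": 30}}

```text
time: 9.82
tcp_pos: [0.5165, -0.007, 0.0663]
tool_rot: [-180.0, -0.0, 86.1]
wrist_force: [-0.4, 0.5, -0.0]
width: 0.328
```

Emit:
{"op": "servo_tool", "data": {"targets": [[0,0,0,0,0,0],[0,0,0,0,0,0]]}}

```text
time: 9.98
tcp_pos: [0.5159, -0.0069, 0.0662]
tool_rot: [-179.9, -0.0, 86.1]
wrist_force: [-10.7, 1.5, 5.8]
width: 0.17
```

```bash
cat > m.py <<'E'
import sys
from h import *
n=sys.argv[1]
s=ctrl.get_state();print(s['time'],s['tcp_pos'],s['tool_rot'],s['width'],s['wrist_force'])
cal=ctrl.calibration("wrist")
im=ctrl.get_image("wrist");cv2.imwrite(f"pics/w{n}.png",im)
t=np.radians(-3.9);u=np.array([np.cos(t),np.sin(t),0])
o={}
for q in ("jaw_tip","pointer_tip"):
  for r in ctrl.tip_of(q,"wrist")[:2]:
    p=ray("wrist",*r['centre'],.048,cal);o.setdefault(q,p);print(q,round(r['confidence'],2),np.round(r['centre'],1),p)
if len(o)==2: print("gap",(o['jaw_tip']-o['pointer_tip'])@u)
cv2.imwrite(f"pics/w{n}c.png",cv2.resize(im[90:270,340:560],(733,600),interpolation=cv2.INTER_CUBIC))
E
python3 m.py 7
```

```text
9.9833 [ 0.51586838 -0.00692544  0.06620635] [-1.79909473e+02 -2.81051915e-03  8.60942263e+01] 0.17021839480729348 [-10.70237509   1.5285228    5.84319698]
jaw_tip 0.82 [166.4 488.2] [0.63503763 0.03581405 0.048     ]
jaw_tip 0.3 [ 15.9 236.8] [0.50634098 0.1169485  0.048     ]
pointer_tip 0.62 [165.2 437.5] [0.6080173 0.0383836 0.048    ]
gap 0.027132524831264892
```

View pics/w7c.png

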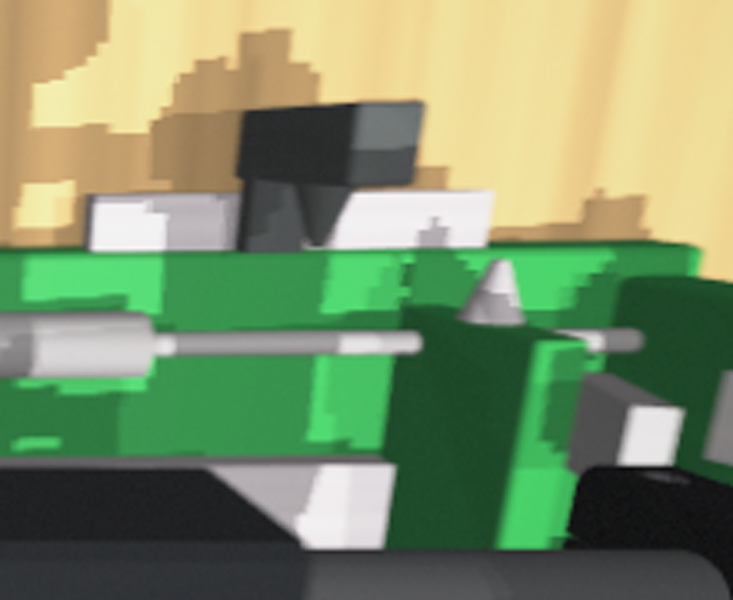

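```bash
python3 - <<'E'
from h import *
cal=ctrl.calibration("wrist")
a=ray("wrist",167.4,490,.048,cal);b=ray("wrist",164.1,435.1,.048,cal)
t=np.radians(-3.9);u=np.array([np.cos(t),np.sin(t),0])
print(a,b,(a-b)@u)
E
```

```text
[0.63276676 0.03558878 0.048     ] [0.60367368 0.03939877 0.048     ] 0.029284847684943476
```

Emit:
{"op": "servo_tool", "data": {"targets": [[0,0,0,0,0,0],[0,0,0,0,0,0],[0,0,0,0,0,0],[0,0,0,0,0,0]]}}

```text
time: 10.47
tcp_pos: [0.5134, -0.0068, 0.0659]
tool_rot: [-179.6, -0.0, 86.1]
wrist_force: [-7.6, 1.3, 7.4]
width: 0.111
```

Emit:
{"op": "servo_tool", "data": {"targets": [[0,-2,0,0,0,0],[0,-6,0,0,0,0],[0,-11,0,0,0,0],[0,-16,0,0,0,0],[0,-20,0,0,0,0],[0,-24,0,0,0,0],[0,-26,0,0,0,0],[0,-26,0,0,0,0],[0,-26,0,0,0,0],[0,-26,0,0,0,0]]}}

```text
time: 11.3
tcp_pos: [0.492, -0.0054, 0.066]
tool_rot: [179.8, 0.0, 86.1]
wrist_force: [7.7, -1.2, -10.0]
width: 0.112
```

Emit:
{"op": "servo_tool", "data": {"targets": [[0,0,0,0,0,0],[0,0,0,0,0,0],[0,0,0,0,0,0],[0,0,0,0,0,0]]}}

```text
time: 11.63
tcp_pos: [0.4921, -0.0054, 0.066]
tool_rot: [179.8, 0.0, 86.1]
wrist_force: [8.8, -0.3, -11.2]
width: 0.111
```

```bash
python3 m.py 8
```

```text
11.6333 [ 0.49207898 -0.00544793  0.06604992] [1.79754264e+02 2.96741937e-02 8.61078832e+01] 0.11096538410492027 [  8.78582298  -0.26535754 -11.15299851]
jaw_tip 0.56 [164.7 493.9] [0.61457182 0.03791118 0.048     ]
pointer_tip 0.66 [162.5 480.4] [0.60726317 0.03962497 0.048     ]
gap 0.007408290131621176
```

View pics/w8c.png

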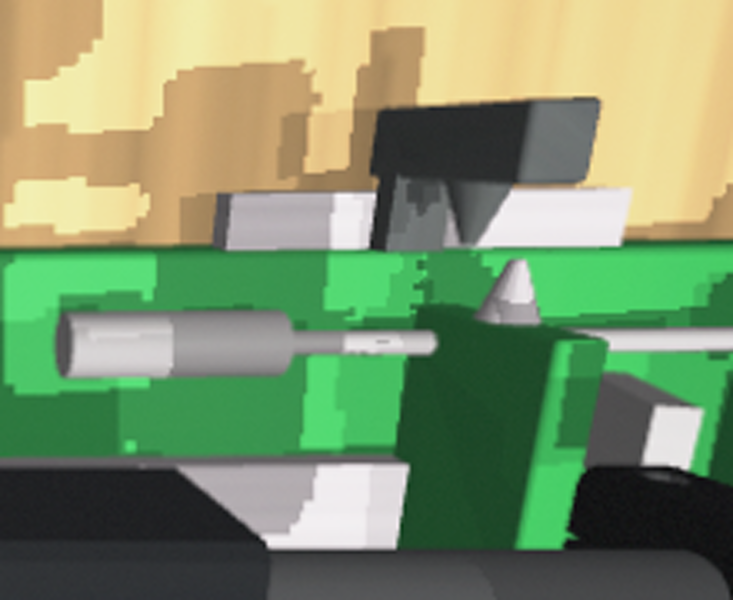

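View pics/w8.png

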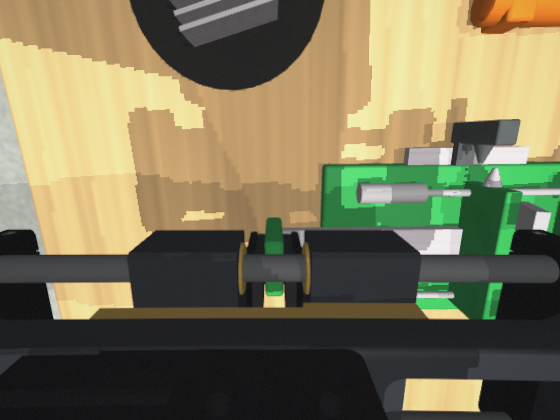

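Emit:
{"op": "servo_tool", "data": {"targets": [[0,-2,0,0,0,0],[0,-4,0,0,0,0],[0,-6,0,0,0,0],[0,-8,0,0,0,0],[0,-8,0,0,0,0],[0,-8,0,0,0,0],[0,-8,0,0,0,0],[0,-8,0,0,0,0],[0,-8,0,0,0,0],[0,-8,0,0,0,0]]}}

```text
time: 12.62
tcp_pos: [0.4846, -0.005, 0.0661]
tool_rot: [179.7, 0.0, 86.1]
wrist_force: [8.3, -0.7, -11.6]
width: 0.115
```

```bash
python3 m.py 9; python3 - <<'E'
from h import *
im=ctrl.get_image("scene");cv2.imwrite("pics/s9.png",cv2.resize(im[190:280,210:360],(800,480),interpolation=cv2.INTER_CUBIC))
E
```

```text
12.6167 [ 0.48457431 -0.00496303  0.0661075 ] [1.79688849e+02 3.12844925e-02 8.61038914e+01] 0.11515380142427263 [  8.31906257  -0.68873548 -11.55611527]
jaw_tip 0.85 [164.2 493.4] [0.60693812 0.03861643 0.048     ]
pointer_tip 0.86 [163.3 493.6] [0.60698416 0.03909884 0.048     ]
gap -1.3123114332483176e-05
```

View pics/w9c.png

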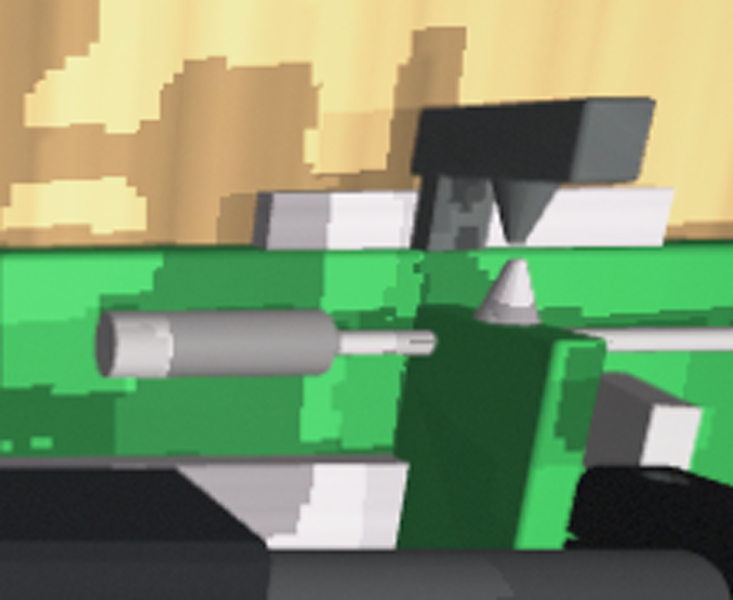

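View pics/s9.png

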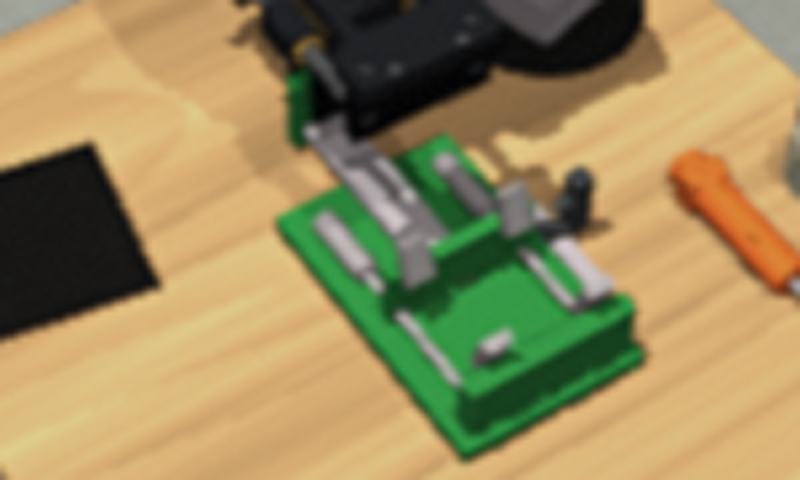

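Jaw tip (495,167) and pointer tip (495,163) are now in line. I hold for half a second and check again.

Emit:
{"op": "servo_tool", "data": {"targets": [[0,0,0,0,0,0],[0,0,0,0,0,0],[0,0,0,0,0,0],[0,0,0,0,0,0],[0,0,0,0,0,0],[0,0,0,0,0,0]]}}

```text
time: 13.32
tcp_pos: [0.4846, -0.005, 0.0661]
tool_rot: [179.7, 0.0, 86.1]
wrist_force: [9.1, -1.6, -11.9]
width: 0.115
```

```bash
python3 m.py 10
```

```text
13.3167 [ 0.48458598 -0.00501472  0.06609682] [1.79688880e+02 3.46689145e-02 8.61002093e+01] 0.11470578570897841 [  9.1112176   -1.57889871 -11.89834117]
jaw_tip 0.58 [165.3 493.2] [0.60690891 0.03802358 0.048     ]
pointer_tip 0.74 [163.7 491.2] [0.60573917 0.03897304 0.048     ]
gap 0.0012316058137012505
```

View pics/w10.png

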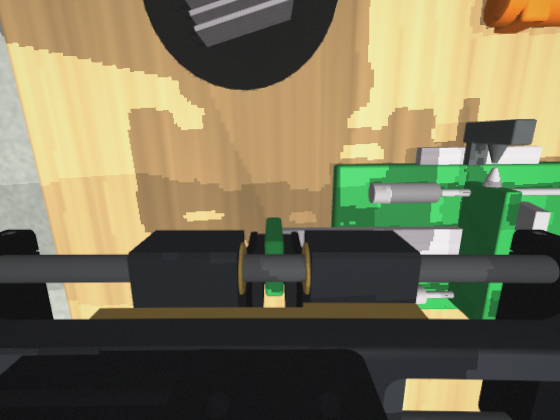

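Grip is steady, tips are level within about 1 mm, and the heat sink is on the mat. Handing in.

```bash
python3 -c "
from rig import ctrl
print(ctrl.sign_off())"
```

```text
the job is handed in; nothing more can be done
None
```

The job is handed in, at about 13.4 s of robot time. The heat sink is on the round mat, and the gripper is holding the jaw level with the pointer. The hand-in reported no verdict.

- **Heat sink:** I gripped the silver heat sink lightly (5 N) and slid it along the board to the round mat, rather than pushing it from one side. After release, its centre measured about 1 mm from the mat's centre. In the last wrist picture only part of it showed, and it still sat on the mat.
- **Jaw:** I straddled the handle from above, gripped it with 30 N and pulled. The arm moved back about 29 mm, matching the gap of 29–30 mm I measured by hand at home.
- **Last checks:** The network's readings put the jaw's tip 0.0 mm and then +1.2 mm from the pointer's, against the 4 mm allowed. By eye the tips were in line. The arm was at rest, with about 9 N of pull on the wrist along x.
- **Disagreement:** At home the network put the gap at 26–27 mm, 2–3 mm less than my own measurement. I relied on the readings taken after the pull.
- **Not measured:** I did not re-measure the other things or the pointer's setting at the end. I saw nothing disturbed in the pictures.

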